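# Make up two calf-tagging kits on the vet truck shelf

## Task

Make up two tagging kits from the stock on the shelf. First finish the round steel dish: the red tag sleeve and the round green tag go in it, side by side, both flat on its bottom; then the aluminium tray: the wide rectangular tag flat in the large bay and the steel pin canister upright in the small square well. Set things down gently rather than dropping them, tag posts up, let go of everything, and leave the narrow tag, the applicator and the bottle where they are.

Things in the scene. Friction and masses are not known exactly. Their poses are not given: they have to be found in the camera images.
- dish: Round open stainless dish, fixed to the shelf, 166 mm across the rim and 14 mm high; floor 3 mm thick, flat inside to a radius of 75 mm. Origin at the centre of its underside, on the shelf; z up.
- tray: Rectangular aluminium tray with a black floor, fixed, 106 (x) by 145 mm (y); walls, divider and filler blocks 14 mm high, walls and floor 3 mm thick. Large bay 100 (x) by 76 mm (y) inside, centred at x 0, y -31.5 mm; small square well 60 by 60 mm inside, centred at x 0, y +39.5 mm, between two solid blocks. Origin at the centre of its underside, on the shelf; z up.
- sleeve: Red plastic tag sleeve: a block 80 mm (x) by 34 mm (y) by 32 mm high with a narrow black slot drawn along its top, about 60 g. Origin at the centre of its underside; x along its length, z up. Grasp it across its 34 mm width.
- canister: Plain stainless pin canister, an upright cylinder 44 mm in diameter and 62 mm high, closed, about 150 g. Origin at the centre of its underside, z up.
- round_tag: Round button tag: a disc 46 mm in diameter, with the post at its centre. Green, 20 g, lies flat; panel 4 mm thick; a square post 12 x 12 mm, faces along x and y, stands to 30 mm above the underside: grasp it there. Origin on the underside, under the post; z up.
- wide_tag: Wide rectangular calf tag: a panel 50 mm wide (y) reaching from x = 10 to 64 mm, with a rounded neck of 14 mm radius about the origin, where the post stands; 78 mm long in all (x from -14 to 64 mm). Green, 20 g, lies flat; panel 4 mm thick; a square post 12 x 12 mm, faces along x and y, stands to 30 mm above the underside: grasp it there. Origin on the underside, under the post; z up.
- narrow_tag: Narrow tag, not wanted in either kit, to be left alone: a panel only 20 mm wide (y) from x = 10 to 64 mm, with the same neck and post as the wide tag. Green, 20 g, lies flat; panel 4 mm thick; a square post 12 x 12 mm, faces along x and y, stands to 30 mm above the underside: grasp it there. Origin on the underside, under the post; z up.
- applicator: Silver tag applicator, plier-shaped, lying flat, about 230 mm long, 75 mm wide, 22 mm high, 0.4 kg; to be left alone. Origin on its underside near mid-length; x towards the jaws.
- bottle: White plastic bottle with a grey cap, 56 mm in diameter, 130 mm high, standing, 0.25 kg; to be left alone. Origin at the centre of its underside.

How it is judged (in metres and radians):
On the way, in this order (a step that is already met when the one before it is completed fails the run):
1. the round dish holds the red sleeve and the round tag, both flat on its bottom, released (x of sleeve in the frame of dish between -0.075 and 0.075 m and y of sleeve in the frame of dish between -0.075 and 0.075 m and z of sleeve in the frame of dish between 0.0005 and 0.0065 m and angle between each of sleeve, round_tag's own z axis and vertical below 0.1 rad and linear speed of each of sleeve, round_tag below 0.03 m/s and contact force between each of sleeve, round_tag and the fingers below 0.05 N and x of round_tag in the frame of dish between -0.075 and 0.075 m and y of round_tag in the frame of dish between -0.075 and 0.075 m and z of round_tag in the frame of dish between 0.0005 and 0.0065 m and horizontal distance between each of sleeve, round_tag and dish below 0.06 m), for 0.2 s.
2. the tray holds the wide tag flat in the large bay and the canister upright in the small well, released (x of wide_tag in the frame of tray between -0.05 and 0.05 m and y of wide_tag in the frame of tray between -0.0695 and 0.0065 m and z of wide_tag in the frame of tray between 0.0005 and 0.0065 m and angle between each of wide_tag, canister's own z axis and vertical below 0.1 rad and linear speed of each of wide_tag, canister below 0.03 m/s and contact force between each of wide_tag, canister and the fingers below 0.05 N and x of canister in the frame of tray between -0.03 and 0.03 m and y of canister in the frame of tray between 0.0095 and 0.0695 m and z of canister in the frame of tray between 0.0005 and 0.0065 m), for 0.2 s.
At the end, for the whole second after the job is handed in: Sleeve and round tag rest on the dish's floor (within 60 mm of its centre), the wide tag on the large bay's floor, the canister on the small well's floor: undersides within 2.5 mm of the floor below and 3.5 mm above, upright within 0.1 rad, slower than 0.03 m/s, off the fingers (all of step 1 and all of step 2); the robot touches nothing.
It fails at once if the narrow tag is disturbed (moved more than 20 mm) (distance of narrow_tag from where it was at the start of the episode above 0.02 m).
It fails at once if the applicator is disturbed (moved more than 20 mm) (distance of applicator from where it was at the start of the episode above 0.02 m).
It fails at once if the bottle is disturbed (moved more than 20 mm) (distance of bottle from where it was at the start of the episode above 0.02 m).
It fails at once if a thing is dropped into its kit (falls in faster than 0.8 m/s) instead of being set down ((horizontal distance between sleeve and dish below 0.09 m and height (world z) of sleeve below 0.03 m and linear speed of sleeve above 0.8 m/s) or (horizontal distance between round_tag and dish below 0.09 m and height (world z) of round_tag below 0.03 m and linear speed of round_tag above 0.8 m/s) or (horizontal distance between wide_tag and tray below 0.09 m and height (world z) of wide_tag below 0.03 m and linear speed of wide_tag above 0.8 m/s) or (horizontal distance between canister and tray below 0.09 m and height (world z) of canister below 0.03 m and linear speed of canister above 0.8 m/s)).
It also fails if it takes over 112 s, if anything falls off the work surface, if the arm or the gripper's body presses on something with over 40 N, if the wrist force passes 120 N, or if a joint passes its speed limit or range.

## Robot

A 6-joint arm with a two-finger parallel gripper is mounted at the origin on the work surface. World frame = base frame: x ahead of the robot, y to its left, z up, the work surface at z = 0. Lengths are in mm, angles in rad, forces in N, time in s.
With the tool pointing down it reaches from about 350 to 775 mm from the base axis. Payload 5.5 kg.
Tool frame: the origin (TCP) lies on the centre line of the jaws, within the pads' length; the fingertips stand 25 mm ahead of it and the grasp point (between the pads) lies 6 mm ahead of it; z points along the fingers, y is the line along which they close (so a half turn about z gives the same grasp; the last joint's range is limited). The gripper opens to 85 mm and grips with 20 to 120 N. Pads are 22 mm wide; open, the fingers measure 114 mm over their backs; the gripper's body (76 mm by 85 mm) begins 54 mm behind the grasp point. The pads swing forward as they close: fully open they stand 13 mm farther back than shut.
Start: joints at [-0.14, 0.313, 0.046, 1.304, 0, 1.431], TCP at [575.038, -0.015, 256.323] pointing down, gripper open.
Joint ranges: [-2.76, 2.76], [-0.86, 1.69], [-1.03, 1.26], [-2.2, 2.34], [-1.47, 1.5], [-3.14, 3.14]. Speed limits (rad/s): [2.57, 2.57, 3.14, 3.14, 3.14, 3.14].

## Interface

Orientations are given as a unit quaternion [x, y, z, w].
In Python, from rig import robot, get_image gives the robot as it stands.
- The arm moves only by the tool send_rows, never from a script. Its argument "series" is text: rows parted by semicolons, each of 6 numbers parted by spaces: the shift along the tool's x, y, z in mm, then the turn, a rotation vector about the tool's x, y, z in degrees. A call has exactly 8 rows; each row is the pose to reach, as a shift and turn from the pose commanded when the call began, along the tool's axes at that moment; what a row does not reach only later rows make up. A row lasts 1/10 s, in which the tool goes at most 50 mm and 8.59 degrees, less where a joint would pass 70% of its speed; a pose out of reach is approached as far as the arm can. A call with a gripper value outside its range is refused whole. "fingers" is the opening in per cent of the stroke, from 0 (shut) to 100 (fully open), set as the call begins (left out, the last holds). The fingers move at their own pace and stop on an object; "grip_force" is the grip in N (left out, the last holds). Time passes only in rows, so rows that repeat a pose let the fingers close, or fill a call up. It gives the time, the measured TCP pose, the force, the opening and the grip force at its end, in the units of the state.
- robot.observe(): the state, without advancing time (a new reading comes with each control period).
- get_image(name): name is "scene" or "side" or "wrist"; returns a dict with "pixels" (480x640x3 uint8, red, green, blue), "intrinsics" (3x3 intrinsics, pixels), "rvec" (rotation vector, rad) and "tvec" (3), from world to camera coordinates, as OpenCV has them; the wrist camera has in their place "T_tool_cam" (4x4, takes a point from camera to tool coordinates, whose origin is the TCP and whose axes are the flange's). Camera axes: x right, y down, z forward; pixel columns grow to the right and rows downward; lengths in mm; the calibration is good to about 2 mm. A picture is of the moment at which its call begins: read the wrist's pose just before it. There is no depth.
- robot.hand_in(): hands the job in; it is judged then, once.
The state is a dict: "time_s": time; "q": joint angles; "qd": joint speeds; "effort": joint torques, N m; "tool_pos": TCP position; "ee_rot": TCP orientation; "force": force on the tool from outside, world axes, zero at the start; "moment": the same for the moment, N m; "gripper_width": opening from 0.0 (shut) to 1.0 (fully open); "grip_force": force on a finger pad.
Only numpy, scipy, OpenCV 4.12 (cv2) and the standard library are available. Lean on these libraries where they do the work, as an engineer would, in place of code of your own. Each camera call takes 0.05 s, during which the arm holds its last target. There are 200 camera calls.

## Working session

There is one attempt and no reset: what is moved stays moved. The work goes in short steps, Python scripts to look and compute and a tool call to move; the robot and the scene stay as the last step left them, time stands still between calls to the robot, and variables do not carry over. Pictures are saved under pics/ and viewed, at most 14 in all, crops included, and the job is handed in when it is done.

Besides the shell and the picture viewer there is one more tool, called in YAML: its name, and indented under it one key for each argument. send_rows: Moves the arm, as the interface text tells. Its arguments: {"type":"object","properties":{"series":{"type":"string"},"fingers":{"type":"number"},"grip_force":{"type":"number"}},"required":["series"]}

```bash
mkdir -p pics; ls
cat > h.py <<'E'
import numpy as np, cv2
from scipy.spatial.transform import Rotation as R
from rig import robot, get_image
def cam(name):
    s=robot.observe(); d=get_image(name); K=np.array(d["intrinsics"],float)
    if name=="wrist":
        T=np.eye(4);T[:3,:3]=R.from_quat(s["ee_rot"]).as_matrix();T[:3,3]=s["tool_pos"]
        W=T@np.array(d["T_tool_cam"])
        Rc,c=W[:3,:3],W[:3,3]
    else:
        M=cv2.Rodrigues(np.array(d["rvec"],float))[0]; Rc=M.T; c=-M.T@np.array(d["tvec"],float).ravel()
    return np.array(d["pixels"]),K,Rc,c
def ray(C,uv,z):
    im,K,Rc,c=C; uv=np.atleast_2d(np.array(uv,float))
    d=(Rc@np.linalg.inv(K)@np.c_[uv,np.ones(len(uv))].T).T
    return c+d*((z-c[2])/d[:,2])[:,None]
def proj(C,P):
    im,K,Rc,c=C; p=(np.atleast_2d(P)-c)@Rc@K.T; return p[:,:2]/p[:,2:]
def save(C,n): cv2.imwrite("pics/"+n,cv2.cvtColor(C[0],cv2.COLOR_RGB2BGR))
E
python3 - <<'E'
from h import *
s=robot.observe(); print(s)
for n in ["scene","side","wrist"]:
    C=cam(n); save(C,n+"0.png"); print(n,C[3].round(),C[1].round().tolist(),C[2].round(2).tolist())
E
```

```text
pics
{'time_s': 0.0, 'q': array([-1.39582221e-01,  3.14008827e-01,  4.49853334e-02,  1.30359811e+00,
       -2.44558836e-05,  1.43118058e+00]), 'qd': array([ 2.08712453e-04,  1.00514679e-03,  1.40510193e-03,  1.90666063e-05,
        1.98204021e-03, -4.40054019e-04]), 'effort': array([-2.90074182e-03, -4.80629075e+01,  2.98531097e+01,  1.95313990e-02,
       -3.83516899e-04, -4.27451073e-05]), 'tool_pos': array([5.74537142e+02, 5.88278521e-02, 2.55406633e+02]), 'ee_rot': array([ 7.07094627e-01,  7.07118346e-01, -5.59025044e-04, -7.21491370e-04]), 'force': array([-0.98915851,  0.47706191,  0.90516104]), 'moment': array([ 0.03944367, -0.0313374 ,  0.01537053]), 'grip_force': 0.0, 'gripper_width': 0.9978479354441361}
scene [950. 165. 899.] [[457.0, 0.0, 326.0], [0.0, 457.0, 235.0], [0.0, 0.0, 1.0]] [[-0.35, 0.81, -0.47], [0.94, 0.31, -0.17], [0.01, -0.5, -0.87]]
side [  11. -868.  709.] [[575.0, 0.0, 311.0], [0.0, 575.0, 231.0], [0.0, 0.0, 1.0]] [[0.89, -0.23, 0.39], [-0.46, -0.5, 0.74], [0.02, -0.83, -0.55]]
wrist [574.  68. 372.] [[376.0, 0.0, 319.0], [0.0, 376.0, 246.0], [0.0, 0.0, 1.0]] [[1.0, 0.0, -0.0], [-0.0, -0.96, -0.27], [-0.0, 0.27, -0.96]]
```

View pics/scene0.png

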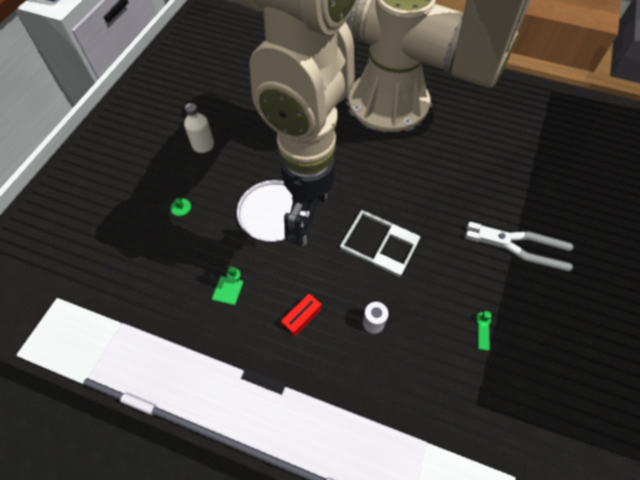

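View pics/side0.png

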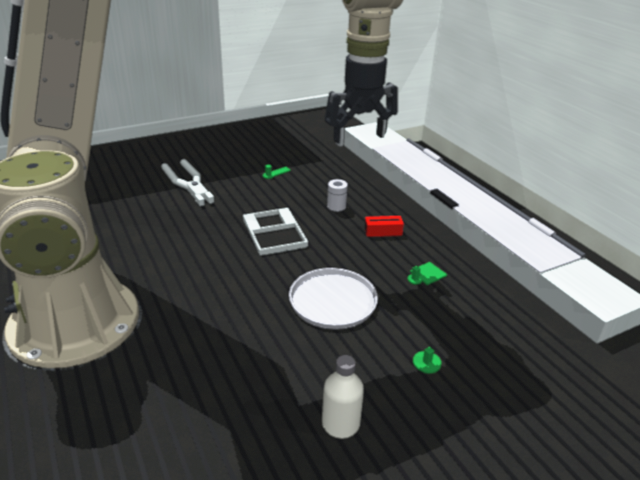

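View pics/wrist0.png

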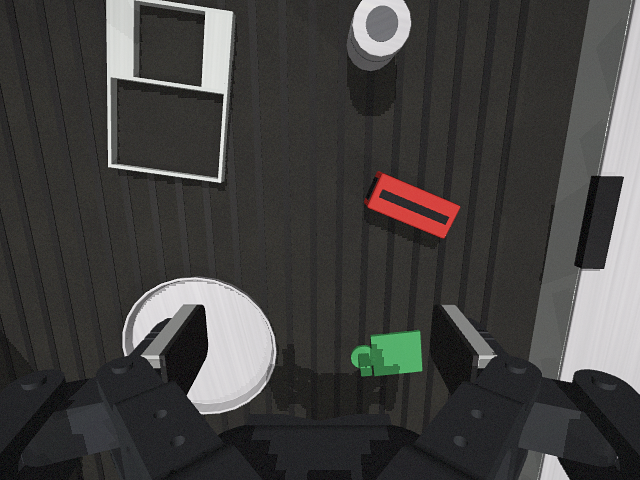

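The wrist view shows the dish (200,345), wide tag (390,355), sleeve (413,207), canister top (382,24) and tray (170,90). The round tag appears only in scene (180,207) and side (427,360), with the bottle at (342,400) in side.

```bash
cat > m.py <<'E'
from h import *
def blobs(im,kind,amin=30):
    r,g,b=[im[...,i].astype(int) for i in range(3)]
    m={'green':(g>r+40)&(g>b+30),'red':(r>g+60)&(r>b+60),'white':(r>150)&(abs(r-b)<25),'redtop':(r>190)&(g<110)&(b<110)}[kind]
    cs,_=cv2.findContours(m.astype(np.uint8),cv2.RETR_EXTERNAL,cv2.CHAIN_APPROX_NONE)
    return sorted([c for c in cs if cv2.contourArea(c)>amin],key=cv2.contourArea,reverse=True)
def rect(C,c,z):
    p=ray(C,c.reshape(-1,2),z)[:,:2].astype(np.float32); return cv2.minAreaRect(p)
E
python3 - <<'E'
from m import *
C=cam("wrist"); im=C[0]
for k in ['redtop','red']:
    for c in blobs(im,k)[:1]: print(k,rect(C,c,32), im[190,400])
for c in blobs(im,'green')[:2]: print('green',rect(C,c,4),cv2.boundingRect(c))
for c in blobs(im,'white',200):
    x,y,w,h=cv2.boundingRect(c); 
    z=62 if y<60 and x>300 else 14
    p=ray(C,c.reshape(-1,2),z)[:,:2].astype(np.float32)
    print('white',(x,y,w,h),rect(C,c,z),'circ',cv2.minEnclosingCircle(p))
# tray: bottom corners pixels seen
print('tray px',ray(C,[[109,166],[220,181],[233,12]],14).round(1))
print('dish px L,R,T',ray(C,[[122,342],[276,348],[196,278]],14).round(1))
S=cam("side"); Q=cam("scene")
for n,D in (("side",S),("scene",Q)):
    for c in blobs(D[0],'green',15): 
        m=cv2.moments(c); u=[m['m10']/m['m00'],m['m01']/m['m00']]
        print(n,np.round(u),ray(D,u,6).round())
print('bottle',ray(S,[342,425],0).round(),ray(Q,[202,148],0).round(),'nose appl',ray(Q,[[470,228],[572,268]],10).round())
E
```

```text
redtop ((659.9017944335938, 11.137245178222656), (32.334415435791016, 77.99392700195312), 67.6942367553711) [214  69  63]
red ((657.5813598632812, 11.938154220581055), (33.847286224365234, 83.76756286621094), 67.62724304199219) [214  69  63]
green ((647.3369140625, -158.36062622070312), (77.51287078857422, 51.831642150878906), 6.6496357917785645) (351, 330, 71, 46)
white (106, 0, 127, 183) ((438.1593017578125, 109.64073181152344), (144.6524658203125, 105.87993621826172), 82.06512451171875) circ ((438.4650573730469, 109.45755767822266), 88.83403015136719)
white (560, 0, 80, 394) ((807.4730224609375, -6.80126953125), (72.97602081298828, 340.4102478027344), 12.837105751037598) circ ((841.675048828125, 0.9925460815429688), 170.21107482910156)
white (122, 277, 154, 137) ((452.41851806640625, -139.3014373779297), (143.6578369140625, 163.22903442382812), 45.390254974365234) circ ((445.2453308105469, -145.95758056640625), 82.23331451416016)
white (352, 0, 59, 56) ((619.3858032226562, 148.63421630859375), (36.25548553466797, 42.71591567993164), 89.95885467529297) circ ((619.3881225585938, 151.3506317138672), 21.504535675048828)
white (540, 454, 29, 26) ((854.0150756835938, -302.0845031738281), (33.828514099121094, 36.7440185546875), 0.3194373548030853) circ ((854.3089599609375, -302.1436767578125), 24.729642868041992)
tray px [[377.4  45.9  14. ]
 [480.3  32.   14. ]
 [501.2 173.2  14. ]]
dish px L,R,T [[ 363.7 -138.1   14. ]
 [ 527.8 -145.1   14. ]
 [ 449.   -65.5   14. ]]
side [425. 274.] [[ 650. -164.    6.]]
side [427. 361.] [[ 508. -359.    6.]]
side [274. 171.] [[553. 367.   6.]]
scene [229. 287.] [[ 655. -157.    6.]]
scene [484. 330.] [[558. 366.   6.]]
scene [180. 207.] [[ 512. -353.    6.]]
bottle [[ 320. -405.    0.]] [[ 332. -394.    0.]] nose appl [[333. 292.  10.]
 [355. 519.  10.]]
```

```bash
cat >> h.py <<'E'
def go(x,y,z,phi):
    "shift/turn (tool axes) to tool-down pose with closing line at phi deg in world"
    s=robot.observe(); A=R.from_quat(s["ee_rot"]); p=np.array(s["tool_pos"])
    a=np.radians(phi); best=None
    for a in (a,a+np.pi):
        B=R.from_matrix(np.array([[-np.sin(a),np.cos(a),0],[np.cos(a),np.sin(a),0],[0,0,-1]]).T if 0 else np.column_stack([[-np.sin(a),np.cos(a),0],[np.cos(a),np.sin(a),0],[0,0,-1]]))
        r=np.degrees((A.inv()*B).as_rotvec())
        if best is None or np.linalg.norm(r)<np.linalg.norm(best): best=r
    print("t",round(s["time_s"],1),"pos",p.round(1),"q6",round(s["q"][5],2),"w",round(s["gripper_width"],3),"-> shift",A.inv().apply(np.array([x,y,z])-p).round(1),"turn",best.round(1))
E
sed -i 's/R.from_matrix(.*if 0 else /R.from_matrix(/' h.py
python3 -c "
from h import *
go(660,11,130,67.7)"
```

```text
t 0.3 pos [574.9   0.  256. ] q6 1.43 w 1.0 -> shift [ 11.   85.2 126. ] turn [ -0.   -0.  -67.7]
```

send_rows:
  series: "11 85 126 0 0 -67.7; 11 85 126 0 0 -67.7; 11 85 126 0 0 -67.7; 11 85 126 0 0 -67.7; 11 85 126 0 0 -67.7; 11 85 126 0 0 -67.7; 11 85 126 0 0 -67.7; 11 85 126 0 0 -67.7"
  fingers: 100

```text
time_s: 1.1
tool_pos: [660.0, 11.0, 129.9]
ee_rot: [0.191, 0.982, -0.0, -0.0]
force: [0.4, 0.4, -0.8]
gripper_width: 0.997
grip_force: 0.0
```

Run:
```python
from m import *
go(660,11,30,67.7)
C=cam("wrist"); save(C,"w1.png")
for k in ['redtop']:
    c=blobs(C[0],k)[0]; print(rect(C,c,32),cv2.boundingRect(c))
```

```text
t 1.1 pos [660.   11.  129.9] q6 0.28 w 0.997 -> shift [-0.1  0.  99.9] turn [-0.  -0.   0.3]
((659.5126953125, 10.744600296020508), (32.76579666137695, 77.6692886352539), 67.77828979492188) (290, 195, 57, 125)
```

send_rows:
  series: "0 0 30 0 0 0; 0 0 60 0 0 0; 0 0 85 0 0 0; 0 0 95 0 0 0; 0 0 100 0 0 0; 0 0 100 0 0 0; 0 0 100 0 0 0; 0 0 100 0 0 0"

```text
time_s: 1.95
tool_pos: [661.2, 10.9, 31.9]
ee_rot: [0.193, 0.981, 0.0, 0.001]
force: [0.4, 0.5, 0.1]
gripper_width: 1.002
grip_force: 0.0
```

send_rows:
  series: "0 0 0 0 0 0; 0 0 0 0 0 0; 0 0 0 0 0 0; 0 0 0 0 0 0; 0 0 0 0 0 0; 0 0 0 0 0 0; 0 0 0 0 0 0; 0 0 0 0 0 0"
  fingers: 0
  grip_force: 30

```text
time_s: 2.75
tool_pos: [660.3, 10.9, 30.6]
ee_rot: [0.193, 0.981, -0.0, 0.0]
force: [-0.8, 0.1, 3.6]
gripper_width: 0.392
grip_force: 31.7
```

```bash
python3 -c "
from h import *
go(453.8,-125.6,90,67.7)"
```

```text
t 2.8 pos [660.3  10.9  30.6] q6 0.28 w 0.392 -> shift [ 139.2 -204.7  -59.5] turn [ 0.  0. -0.]
```

send_rows:
  series: "0 0 -30 0 0 0; 0 0 -60 0 0 0; 25 -37 -60 0 0 0; 50 -74 -60 0 0 0; 75 -111 -60 0 0 0; 100 -148 -60 0 0 0; 122 -180 -60 0 0 0; 139 -205 -60 0 0 0"

```text
time_s: 3.55
tool_pos: [451.0, -126.3, 89.7]
ee_rot: [0.194, 0.981, 0.0, -0.001]
force: [0.1, -0.1, -1.7]
gripper_width: 0.391
grip_force: 31.3
```

Run:
```python
from m import *
go(453.8,-125.6,33.5,67.7)
C=cam("wrist"); save(C,"w2.png")
S=cam("side")
for n,D in (("w",C),("s",S)):
  for c in blobs(D[0],'white',2000):
    p=ray(D,c.reshape(-1,2),14)[:,:2]
    x=p.min(0);X=p.max(0); print(n,cv2.boundingRect(c),x.round(),X.round(),((x+X)/2).round(1))
```

```text
t 3.5 pos [ 451.  -126.3   89.7] q6 -0.05 w 0.391 -> shift [-2.4  1.8 56.2] turn [-0.  -0.1 -0. ]
w (126, 118, 304, 234) [ 362. -229.] [503. -66.] [ 432.7 -147.3]
s (361, 0, 279, 323) [ 849. -431.] [3441. 2040.] [2144.9  804.5]
s (127, 0, 190, 128) [266. 774.] [1310. 2337.] [ 787.8 1555.4]
s (289, 272, 89, 54) [ 361. -231.] [527. -67.] [ 443.9 -148.6]
```

View pics/w2.png

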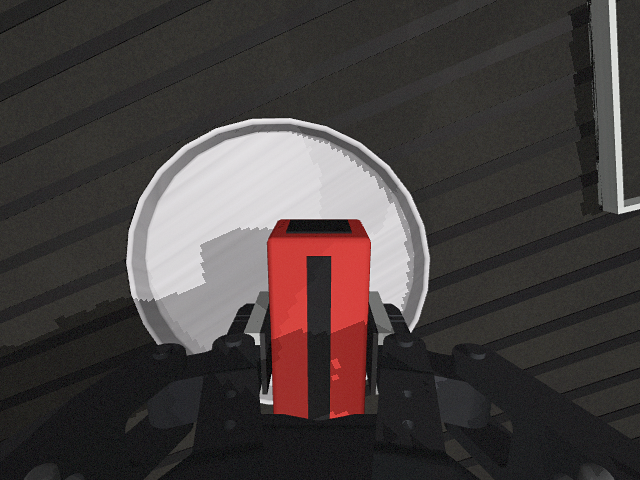

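send_rows:
  series: "0 0 15 0 0 0; 0 0 30 0 0 0; 0 0 42 0 0 0; 0 0 49 0 0 0; 0 0 53 0 0 0; 0 0 55 0 0 0; 0 0 56 0 0 0; 0 0 56 0 0 0"

```text
time_s: 4.45
tool_pos: [454.0, -126.0, 34.6]
ee_rot: [0.193, 0.981, -0.0, 0.0]
force: [-0.4, 0.9, -1.9]
gripper_width: 0.396
grip_force: 31.3
```

send_rows:
  series: "0 0 0 0 0 0; 0 0 0 0 0 0; 0 0 0 0 0 0; 0 0 0 0 0 0; 0 0 0 0 0 0; 0 0 0 0 0 0; 0 0 0 0 0 0; 0 0 0 0 0 0"

```text
time_s: 5.25
tool_pos: [453.7, -125.9, 34.3]
ee_rot: [0.193, 0.981, -0.0, 0.0]
force: [-0.4, 0.2, -0.5]
gripper_width: 0.391
grip_force: 31.3
```

send_rows:
  series: "0 0 0.4 0 0 0; 0 0 0.8 0 0 0; 0 0 0.8 0 0 0; 0 0 0.8 0 0 0; 0 0 0.8 0 0 0; 0 0 0.8 0 0 0; 0 0 0.8 0 0 0; 0 0 0.8 0 0 0"

```text
time_s: 6.05
tool_pos: [453.7, -125.9, 33.6]
ee_rot: [0.193, 0.981, -0.0, 0.0]
force: [-0.5, 0.4, 2.5]
gripper_width: 0.389
grip_force: 31.6
```

send_rows:
  series: "0 0 0 0 0 0; 0 0 0 0 0 0; 0 0 0 0 0 0; 0 0 0 0 0 0; 0 0 -10 0 0 0; 0 0 -30 0 0 0; 0 0 -60 0 0 0; 0 0 -100 0 0 0"
  fingers: 58

```text
time_s: 6.85
tool_pos: [452.4, -125.4, 134.0]
ee_rot: [0.193, 0.981, 0.0, -0.001]
force: [0.7, -0.5, 0.2]
gripper_width: 0.579
grip_force: 0.0
```

```bash
python3 -c "
from m import *
go(510,-330,190,-22)
C=cam('wrist'); save(C,'w3.png')
for c in blobs(C[0],'redtop')[:1]: print(rect(C,c,35),cv2.boundingRect(c))
C=cam('side')
for c in blobs(C[0],'red')[:1]: print(rect(C,c,35),cv2.boundingRect(c))"
```

```text
t 6.8 pos [ 452.4 -125.4  134. ] q6 -0.05 w 0.579 -> shift [-130.7 -167.4  -56.4] turn [-0.1 -0.1 89.7]
((453.37017822265625, -125.55353546142578), (31.957481384277344, 76.9709701538086), 67.65911102294922) (292, 198, 55, 123)
((447.1854553222656, -143.40245056152344), (69.07170104980469, 81.14320373535156), 67.62916564941406) (311, 272, 43, 25)
```

send_rows:
  series: "-20 -25 -36 0 0 8.5; -35 -45 -36 0 0 17; -55 -70 -36 0 0 25.5; -75 -95 -36 0 0 34; -95 -125 -36 0 0 42.5; -115 -150 -36 0 0 51; -130 -175 -36 0 0 59.5; -140 -190 -36 0 0 68"
  fingers: 60

```text
time_s: 7.75
tool_pos: [511.1, -357.0, 169.2]
ee_rot: [0.712, 0.703, -0.0, 0.0]
force: [-0.6, -0.2, -0.0]
gripper_width: 0.597
grip_force: 0.0
```

Run:
```python
from m import *
go(510,-356,130,-22.3)
C=cam("wrist"); save(C,"w4.png")
for c in blobs(C[0],'green')[:1]:
    print(rect(C,c,4),cv2.boundingRect(c))
    x,y,w,h=cv2.boundingRect(c); cv2.imwrite("pics/w4c.png",cv2.resize(cv2.cvtColor(C[0],cv2.COLOR_RGB2BGR)[max(0,y-10):y+h+10,max(0,x-10):x+w+10],None,fx=5,fy=5,interpolation=cv2.INTER_CUBIC)); print(x-10,y-10)
```

```text
t 7.8 pos [ 511.1 -357.   169.2] q6 0.85 w 0.597 -> shift [ 1.  -1.1 39.2] turn [ 0.   0.  21.6]
((509.0083312988281, -356.0542907714844), (45.863956451416016, 46.2092170715332), 89.26730346679688) (287, 202, 61, 59)
277 192
```

View pics/w4c.png

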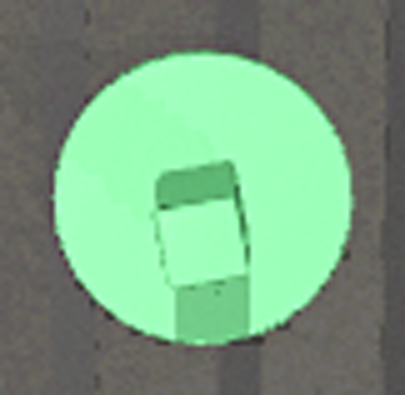

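The crop shows the green disc centred at px (318,231) with the post top at (318,240), its edges turned about +9.6° from world x.

Run:
```python
from m import *
C=cam("wrist")
q=np.array([[158,210],[235,197],[248,275],[172,287]])/5+[277,192]
p=ray(C,q,30); print(p.round(1),p.mean(0).round(1)); e=p[1]-p[0]+p[2]-p[3]; a=np.degrees(np.arctan2(e[1],e[0]));print(a)
go(509,-356,31.5,a)
```

```text
[[ 503.9 -353.9   30. ]
 [ 514.7 -352.2   30. ]
 [ 516.3 -363.6   30. ]
 [ 505.6 -365.1   30. ]] [ 510.1 -358.7   30. ]
8.437990783762148
t 7.8 pos [ 511.1 -357.2  169. ] q6 0.84 w 0.599 -> shift [  1.3  -2.2 137.5] turn [ 0.  0. -9.]
```

send_rows:
  series: "0 -1.5 30 0 0 -4.5; 0 -1.5 65 0 0 -9; 0 -1.5 95 0 0 -9; 0 -1.5 115 0 0 -9; 0 -1.5 128 0 0 -9; 0 -1.5 135 0 0 -9; 0 -1.5 137.5 0 0 -9; 0 -1.5 137.5 0 0 -9"

```text
time_s: 8.65
tool_pos: [510.0, -355.0, 32.7]
ee_rot: [0.651, 0.759, 0.0, 0.0]
force: [-0.7, -0.6, -0.1]
gripper_width: 0.594
grip_force: 0.0
```

send_rows:
  series: "0 0 0 0 0 0; 0 0 0 0 0 0; 0 0 0 0 0 0; 0 0 0 0 0 0; 0 0 0 0 0 0; 0 0 0 0 0 0; 0 0 0 0 0 0; 0 0 0 0 0 0"
  fingers: 0
  grip_force: 25

```text
time_s: 9.45
tool_pos: [510.1, -355.4, 33.0]
ee_rot: [0.651, 0.759, -0.0, 0.001]
force: [-0.3, -1.3, 5.0]
gripper_width: 0.131
grip_force: 27.7
```

```bash
python3 -c "
from h import *
s=robot.observe(); print(s['force'],s['grip_force'])
go(431.2,-179.9,100,-22.3)"
```

```text
[-0.32038769 -1.29721415  5.02754518] 27.659361362457275
t 9.4 pos [ 510.1 -355.4   33. ] q6 0.68 w 0.131 -> shift [185.3 -51.4 -67.4] turn [ 0.1  0.1 31. ]
```

send_rows:
  series: "0 0 -25 0 0 0; 0 0 -65 0 0 0; 35 -10 -67 0 0 7.5; 70 -20 -67 0 0 15; 105 -30 -67 0 0 23; 140 -40 -67 0 0 31; 170 -48 -67 0 0 31; 185 -52 -67 0 0 31"

```text
time_s: 10.25
tool_pos: [428.2, -177.3, 98.6]
ee_rot: [0.83, 0.558, -0.0, -0.001]
force: [0.2, 0.3, 1.1]
gripper_width: 0.135
grip_force: 27.0
```

Run:
```python
from m import *
go(431.2,-179.9,35,-22.3)
C=cam("wrist"); save(C,"w5.png")
```

```text
t 10.2 pos [ 428.2 -177.3   98.6] q6 1.39 w 0.135 -> shift [-1.3  3.9 63.6] turn [-0.1 -0.   0.1]
```

View pics/w5.png

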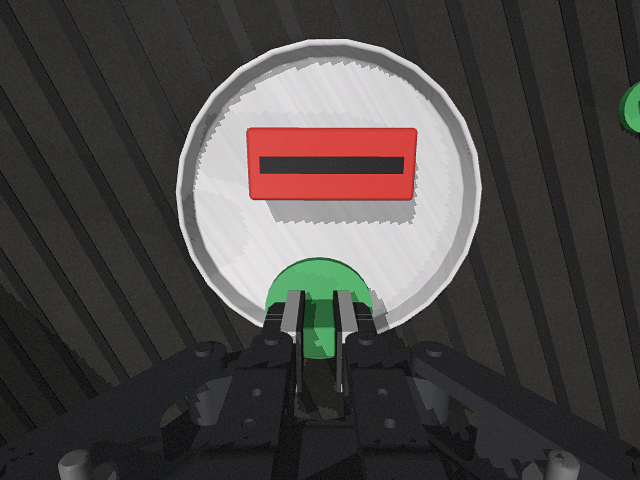

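send_rows:
  series: "-1 2 10 0 0 0; -1 2 20 0 0 0; -1 2 30 0 0 0; -1 2 38 0 0 0; -1 2 42 0 0 0; -1 2 42 0 0 0; -1 2 42 0 0 0; -1 2 42 0 0 0"

```text
time_s: 11.1
tool_pos: [432.0, -181.8, 57.3]
ee_rot: [0.831, 0.557, 0.0, 0.0]
force: [0.5, 0.2, -0.1]
gripper_width: 0.134
grip_force: 27.0
```

Run:
```python
from m import *
go(432.4,-177.1,36,-22.3)
```

```text
t 11.1 pos [ 432.  -181.8   57.3] q6 1.39 w 0.134 -> shift [ 4.5 -1.4 21.3] turn [ 0.  0. -0.]
```

send_rows:
  series: "3 -1 4 0 0 0; 4.5 -1 8 0 0 0; 4.5 -1 12 0 0 0; 4.5 -1 16 0 0 0; 4.5 -1 19 0 0 0; 4.5 -1 21 0 0 0; 4.5 -1 21 0 0 0; 4.5 -1 21 0 0 0"

```text
time_s: 11.9
tool_pos: [432.5, -177.0, 36.0]
ee_rot: [0.831, 0.557, 0.0, 0.0]
force: [-0.1, 0.4, -1.1]
gripper_width: 0.132
grip_force: 27.0
```

send_rows:
  series: "0 0 0.4 0 0 0; 0 0 0.8 0 0 0; 0 0 0.8 0 0 0; 0 0 0.8 0 0 0; 0 0 0.8 0 0 0; 0 0 0.8 0 0 0; 0 0 0.8 0 0 0; 0 0 0.8 0 0 0"

```text
time_s: 12.7
tool_pos: [432.6, -177.0, 35.9]
ee_rot: [0.83, 0.557, 0.0, 0.0]
force: [-1.7, 1.6, 7.6]
gripper_width: 0.133
grip_force: 28.0
```

send_rows:
  series: "0 0 0 0 0 0; 0 0 0 0 0 0; 0 0 0 0 0 0; 0 0 0 0 0 0; 0 0 -10 0 0 0; 0 0 -30 0 0 0; 0 0 -60 0 0 0; 0 0 -100 0 0 0"
  fingers: 38

```text
time_s: 13.5
tool_pos: [431.3, -176.3, 135.6]
ee_rot: [0.831, 0.557, -0.001, -0.001]
force: [0.2, -0.3, -0.2]
gripper_width: 0.379
grip_force: 0.0
```

Run:
```python
from m import *
C=cam("wrist"); save(C,"w6.png")
for c in blobs(C[0],'green')[:2]: print(rect(C,c,7),cv2.boundingRect(c))
c=blobs(C[0],'redtop')[0]; print(rect(C,c,35))
go(625,-160,160,90+6.6)
```

```text
((625.8114013671875, -157.15579223632812), (53.93721008300781, 41.437442779541016), 80.50772094726562) (570, 45, 70, 97)
((431.0420837402344, -177.69847106933594), (45.54244613647461, 45.393394470214844), 24.873640060424805) (288, 214, 68, 66)
((454.181640625, -125.83784484863281), (31.55945587158203, 77.64712524414062), 67.68669128417969)
t 13.6 pos [ 434.8 -178.4  142.7] q6 1.4 w 0.377 -> shift [ 89.1 169.1 -16.2] turn [ 0.4 -0.2 61.1]
```

View pics/w6.png

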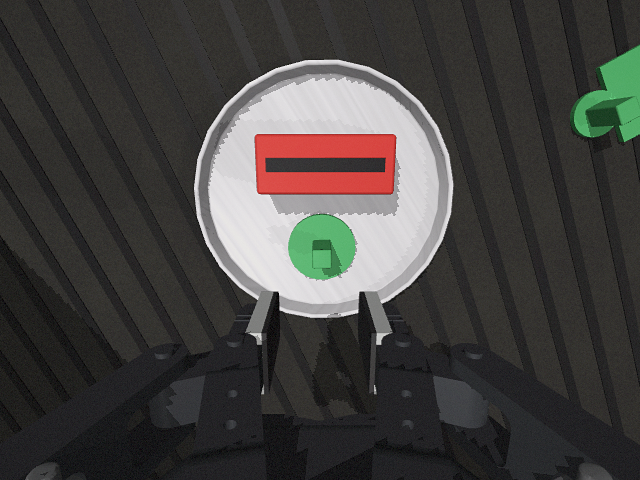

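Both items lie flat in the dish, sleeve at (325,165) and tag at (322,247). Next is the wide tag.

send_rows:
  series: "11 21 -10 0 0 -8.5; 22 42 -10 0 0 -17; 33 63 -10 0 0 -25.5; 44 84 -10 0 0 -34; 55 105 -10 0 0 -42.5; 66 126 -10 0 0 -51; 77 147 -10 0 0 -59.5; 88 169 -10 0 0 -68"
  fingers: 60

```text
time_s: 14.35
tool_pos: [623.1, -159.5, 145.7]
ee_rot: [0.374, 0.927, 0.0, 0.0]
force: [0.7, -1.0, -0.5]
gripper_width: 0.605
grip_force: 0.0
```

send_rows:
  series: "0 0 0 0 0 -8.5; 0 0 0 0 0 -17; 0 0 0 0 0 -25.5; 0 0 0 0 0 -34; 0 0 0 0 0 -42.5; 0 0 0 0 0 -51; 0 0 0 0 0 -51; 0 0 0 0 0 -51"

```text
time_s: 15.15
tool_pos: [622.2, -159.7, 145.5]
ee_rot: [-0.057, 0.998, -0.0, 0.0]
force: [0.9, -0.7, -0.4]
gripper_width: 0.597
grip_force: 0.0
```

Run:
```python
from m import *
C=cam("wrist"); save(C,"w7.png")
c=blobs(C[0],'green')[0]
r=rect(C,c,4); print(r,cv2.boundingRect(c))
x,y,w,h=cv2.boundingRect(c); cv2.imwrite("pics/w7c.png",cv2.resize(cv2.cvtColor(C[0],cv2.COLOR_RGB2BGR)[max(0,y-10):y+h+10,max(0,x-10):x+w+10],None,fx=4,fy=4,interpolation=cv2.INTER_CUBIC)); print(x-10,y-10)
go(622.5,-161.3,31.5,96.65)
```

```text
((647.11767578125, -160.54708862304688), (77.34538269042969, 50.10053634643555), 6.924142837524414) (278, 222, 70, 101)
268 212
t 15.2 pos [ 622.2 -159.7  145.5] q6 -0.49 w 0.597 -> shift [-1.00e-01 -1.60e+00  1.14e+02] turn [-0.   0.  -0.1]
```

View pics/w7c.png

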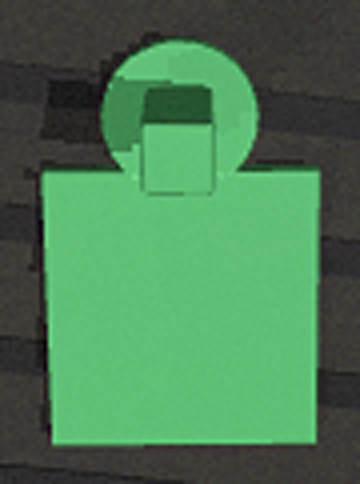

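send_rows:
  series: "0 -3 25 0 0 0; 0 -3 50 0 0 0; 0 -3 75 0 0 0; 0 -3 95 0 0 0; 0 -3 106 0 0 0; 0 -3 111 0 0 0; 0 -3 113 0 0 0; 0 -3 113 0 0 0"

```text
time_s: 16.0
tool_pos: [623.1, -162.9, 33.0]
ee_rot: [-0.058, 0.998, -0.0, 0.001]
force: [-1.1, 0.5, -0.1]
gripper_width: 0.602
grip_force: 0.0
```

send_rows:
  series: "0 0 0 0 0 0; 0 0 0 0 0 0; 0 0 0 0 0 0; 0 0 0 0 0 0; 0 0 0 0 0 0; 0 0 0 0 0 0; 0 0 0 0 0 0; 0 0 0 0 0 0"
  fingers: 0

```text
time_s: 16.8
tool_pos: [623.1, -162.9, 33.1]
ee_rot: [-0.058, 0.998, -0.0, 0.001]
force: [-1.2, -0.1, 5.1]
gripper_width: 0.135
grip_force: 27.9
```

Run:
```python
from m import *
t=np.radians(-7.9); M=np.array([[np.cos(t),-np.sin(t)],[np.sin(t),np.cos(t)]])
o=np.array([438.2,109.6]); print('tag',o+M@[-25,-31.5],'can',o+M@[0,39.5])
x,y=o+M@[-25,-31.5]
go(x,y,110,82.1)
```

```text
tag [409.10776022  81.83506556] can [443.62905957 148.7251238 ]
t 16.8 pos [ 623.1 -162.9   33.1] q6 -0.5 w 0.135 -> shift [183.9 268.  -77.4] turn [-0.   0.1 14.6]
```

send_rows:
  series: "0 0 -30 0 0 0; 0 0 -70 0 0 0; 25 37 -77 0 0 4; 50 73 -77 0 0 8; 75 109 -77 0 0 12; 100 146 -77 0 0 14.6; 125 182 -77 0 0 14.6; 150 219 -77 0 0 14.6"

```text
time_s: 17.6
tool_pos: [446.4, 38.4, 108.9]
ee_rot: [0.069, 0.998, 0.0, -0.0]
force: [0.3, 0.0, 0.7]
gripper_width: 0.132
grip_force: 27.3
```

Run:
```python
from m import *
go(409.1,81.8,100,82.1)
C=cam("wrist"); save(C,"w8.png")
```

```text
t 17.6 pos [446.4  38.4 108.9] q6 0.04 w 0.132 -> shift [42.9 37.8  9. ] turn [ 0. -0. -0.]
```

View pics/w8.png

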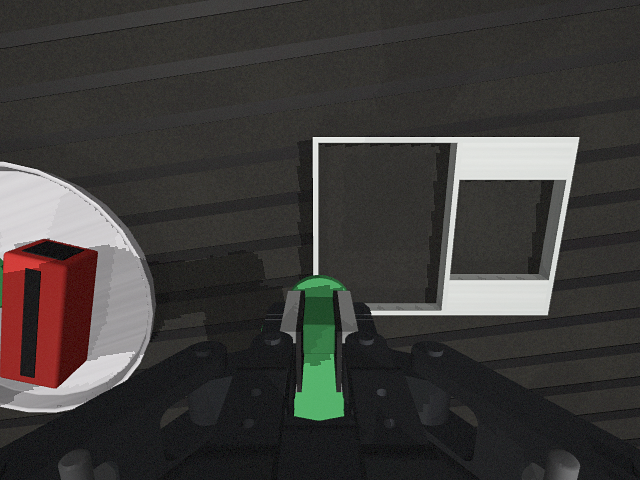

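The tag is held; the tray corners show at (313,137), (579,137) and (548,315), a check on the tray pose.

Run:
```python
from m import *
C=cam("wrist")
p=ray(C,[[313,137],[579,137],[548,315]],14)[:,:2]; print(p.round(1),np.linalg.norm(p[1]-p[0]),np.linalg.norm(p[2]-p[1]),'c',(p[0]+p[2])/2,'yaw',np.degrees(np.arctan2(*(p[1]-p[0])[::-1]))-90)
go(409.1,81.8,100,82.1)
```

```text
[[368.4  49.6]
 [387.7 192.2]
 [491.7 178. ]] 143.87593059560672 104.94678040846418 c [430.04234615 113.81122407] yaw -7.734171623689619
t 17.7 pos [442.4  40.6 108.3] q6 0.04 w 0.133 -> shift [38.5 36.4  8.5] turn [ 0.  -0.3  0.3]
```

send_rows:
  series: "15 13 3 0 0 0; 28 26 6 0 0 0; 36 34 8 0 0 0; 38 36 8 0 0 0; 38 36 8 0 0 0; 38 36 8 0 0 0; 38 36 8 0 0 0; 38 36 8 0 0 0"

```text
time_s: 18.5
tool_pos: [415.8, 77.8, 101.3]
ee_rot: [0.069, 0.998, -0.0, 0.0]
force: [0.3, 0.9, -0.5]
gripper_width: 0.127
grip_force: 27.3
```

Run:
```python
from m import *
go(409.1,81.8,100,82.1)
C=cam("wrist"); save(C,"w9.png")
for c in blobs(C[0],'white',800)[:4]:
    a=cv2.approxPolyDP(c,6,True).reshape(-1,2); print(cv2.boundingRect(c)); print(np.c_[a,ray(C,a,14)[:,:2].round(1)].tolist())
```

```text
t 18.5 pos [415.8  77.8 101.3] q6 0.13 w 0.127 -> shift [7.2 3.  1.3] turn [-0.  0. -0.]
(249, 201, 265, 167)
[[249.0, 205.0, 375.8, 45.2], [256.0, 335.0, 454.1, 34.6], [258.0, 209.0, 378.7, 49.7], [392.0, 209.0, 388.9, 122.4], [388.0, 347.0, 473.2, 112.6], [410.0, 352.0, 478.5, 125.7], [414.0, 343.0, 472.7, 128.5], [433.0, 340.0, 472.3, 140.1], [490.0, 367.0, 495.9, 173.9], [513.0, 204.0, 395.3, 188.1]]
(0, 244, 100, 202)
[[0.0, 244.0, 378.2, -97.4], [0.0, 298.0, 409.6, -109.3], [45.0, 311.0, 421.2, -86.0], [38.0, 411.0, 488.0, -113.7], [5.0, 445.0, 510.5, -144.2], [96.0, 396.0, 482.3, -73.6], [99.0, 370.0, 464.3, -66.2], [85.0, 323.0, 432.1, -65.0], [63.0, 290.0, 409.8, -71.2]]
```

View pics/w9.png

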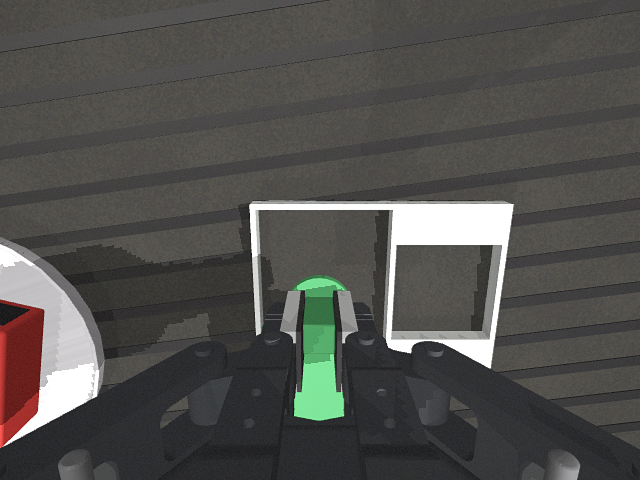

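Tray pose confirmed from corners (249,203) and (513,204). The earlier offset was arm motion.

send_rows:
  series: "4 2 8 0 0 0; 7 3 16 0 0 0; 7 3 25 0 0 0; 7 3 33 0 0 0; 7 3 39 0 0 0; 7 3 40 0 0 0; 7 3 40 0 0 0; 7 3 40 0 0 0"

```text
time_s: 19.35
tool_pos: [409.1, 82.1, 61.4]
ee_rot: [0.069, 0.998, 0.0, 0.0]
force: [0.4, 0.5, -0.1]
gripper_width: 0.134
grip_force: 27.3
```

Run:
```python
from m import *
go(409.1,81.8,36.5,82.1)
```

```text
t 19.4 pos [409.1  82.1  61.4] q6 0.14 w 0.134 -> shift [ 0.  -0.3 24.9] turn [ 0.  0. -0.]
```

send_rows:
  series: "0 0 5 0 0 0; 0 0 10 0 0 0; 0 0 15 0 0 0; 0 0 19 0 0 0; 0 0 22 0 0 0; 0 0 24 0 0 0; 0 0 25 0 0 0; 0 0 25 0 0 0"

```text
time_s: 20.15
tool_pos: [408.8, 82.1, 36.2]
ee_rot: [0.069, 0.998, -0.0, 0.0]
force: [-0.4, -0.6, 0.1]
gripper_width: 0.131
grip_force: 27.3
```

send_rows:
  series: "0 0 0.4 0 0 0; 0 0 0.8 0 0 0; 0 0 0.8 0 0 0; 0 0 0.8 0 0 0; 0 0 0.8 0 0 0; 0 0 0.8 0 0 0; 0 0 0.8 0 0 0; 0 0 0.8 0 0 0"

```text
time_s: 20.95
tool_pos: [409.0, 82.1, 36.0]
ee_rot: [0.069, 0.998, -0.0, 0.0]
force: [-1.7, 0.2, 7.1]
gripper_width: 0.135
grip_force: 28.2
```

send_rows:
  series: "0 0 0 0 0 0; 0 0 0 0 0 0; 0 0 0 0 0 0; 0 0 0 0 0 0; 0 0 -10 0 0 0; 0 0 -30 0 0 0; 0 0 -60 0 0 0; 0 0 -110 0 0 0"
  fingers: 30

```text
time_s: 21.75
tool_pos: [406.6, 82.1, 145.1]
ee_rot: [0.069, 0.998, -0.0, -0.003]
force: [-0.0, -0.8, 0.5]
gripper_width: 0.298
grip_force: 0.0
```

Run:
```python
from m import *
C=cam("wrist"); save(C,"w10.png")
for c in blobs(C[0],'green')[:1]: print(rect(C,c,7),cv2.boundingRect(c))
go(619,151,190,82.1)
```

```text
((432.7221374511719, 78.94924926757812), (50.081722259521484, 77.99427795410156), 82.07630920410156) (284, 226, 71, 103)
t 21.8 pos [411.3  82.3 153.8] q6 0.14 w 0.299 -> shift [-196.5   96.6  -34.6] turn [0.1 0.4 0. ]
```

View pics/w10.png

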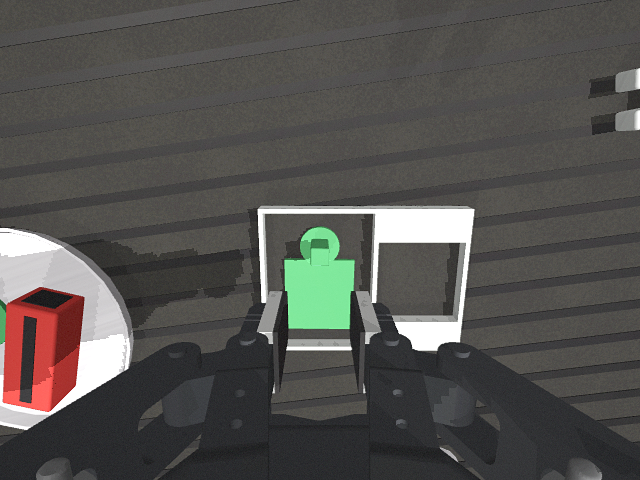

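send_rows:
  series: "-28 14 0 0 0 0; -58 28 0 0 0 0; -88 42 0 0 0 0; -118 58 0 0 0 0; -148 72 0 0 0 0; -175 86 0 0 0 0; -195 96 0 0 0 0; -195 96 0 0 0 0"
  fingers: 100

```text
time_s: 22.6
tool_pos: [617.7, 151.1, 145.6]
ee_rot: [0.069, 0.998, 0.0, 0.001]
force: [0.0, 0.5, 0.2]
gripper_width: 0.997
grip_force: 0.0
```

Run:
```python
from m import *
C=cam("wrist"); save(C,"w11.png"); go(619,151,48,82.1)
g=cv2.cvtColor(C[0],cv2.COLOR_RGB2GRAY)
for t in (120,150,190):
  cs,_=cv2.findContours((g>t).astype(np.uint8),cv2.RETR_EXTERNAL,cv2.CHAIN_APPROX_NONE)
  for c in cs:
    if cv2.contourArea(c)>1500:
      p=ray(C,c.reshape(-1,2),62)[:,:2].astype(np.float32); print(t,cv2.boundingRect(c),cv2.minEnclosingCircle(p),rect(C,c,62))
```

```text
t 22.6 pos [615.7 150.7 145.4] q6 0.25 w 1.003 -> shift [-3.2  0.8 97.4] turn [-0. -0.  0.]
120 (282, 213, 77, 93) ((613.6175537109375, 153.08956909179688), 27.151334762573242) ((614.0413208007812, 151.0109100341797), (52.87647247314453, 43.15068817138672), 12.032715797424316)
120 (606, 44, 34, 127) ((555.9759521484375, 316.7103271484375), 30.307537078857422) ((556.1951293945312, 314.2643127441406), (60.566524505615234, 15.775372505187988), 5.1220831871032715)
120 (114, 0, 86, 32) ((482.58770751953125, 93.09992218017578), 20.444055557250977) ((482.8748779296875, 93.14138793945312), (39.3077278137207, 12.947684288024902), 82.14241027832031)
120 (80, 0, 250, 58) ((490.7362976074219, 115.28226470947266), 59.220848083496094) ((491.5973205566406, 115.116455078125), (116.38520812988281, 24.220853805541992), 82.14842224121094)
150 (282, 214, 76, 92) ((613.8640747070312, 153.18905639648438), 26.84895133972168) ((617.1514282226562, 154.42430114746094), (42.54648971557617, 49.06489944458008), 37.621986389160156)
150 (609, 78, 31, 93) ((563.2572021484375, 316.1581115722656), 22.968360900878906)
[... 323 characters left out ...]
9, 115.28288269042969), 59.2208137512207) ((490.73309326171875, 115.27212524414062), (116.31291198730469, 22.466169357299805), 82.14842224121094)
190 (283, 234, 75, 72) ((619.1600341796875, 151.93267822265625), 21.522119522094727) ((619.3401489257812, 151.89747619628906), (41.81966018676758, 42.277557373046875), 82.09432220458984)
190 (114, 0, 85, 31) ((482.26177978515625, 93.12789916992188), 20.07282829284668) ((482.6588439941406, 93.13226318359375), (38.73788070678711, 12.52192211151123), 82.14249420166016)
190 (81, 0, 249, 54) ((491.1466064453125, 115.30265045166016), 59.070655822753906) ((490.73614501953125, 115.29424285888672), (116.2682876586914, 22.466169357299805), 82.14842224121094)
```

View pics/w11.png

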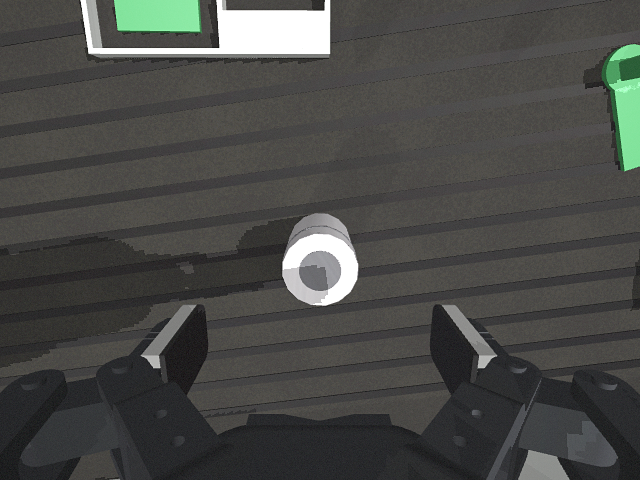

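Canister top at px (320,269), i.e. (619,152), consistent with the first estimate.

send_rows:
  series: "-3 1.5 25 0 0 0; -3 1.5 50 0 0 0; -3 1.5 70 0 0 0; -3 1.5 85 0 0 0; -3 1.5 93 0 0 0; -3 1.5 97 0 0 0; -3 1.5 97 0 0 0; -3 1.5 97 0 0 0"

```text
time_s: 23.45
tool_pos: [618.8, 151.5, 49.5]
ee_rot: [0.069, 0.998, 0.0, 0.001]
force: [0.9, -0.5, 0.3]
gripper_width: 1.001
grip_force: 0.0
```

send_rows:
  series: "0 0 0 0 0 0; 0 0 0 0 0 0; 0 0 0 0 0 0; 0 0 0 0 0 0; 0 0 0 0 0 0; 0 0 0 0 0 0; 0 0 0 0 0 0; 0 0 0 0 0 0"
  fingers: 0
  grip_force: 40

```text
time_s: 24.25
tool_pos: [618.8, 151.7, 49.0]
ee_rot: [0.069, 0.998, 0.0, 0.001]
force: [-0.7, -0.3, 4.8]
gripper_width: 0.506
grip_force: 41.0
```

Run:
```python
from m import *
go(443.6,148.7,110,82.1)
```

```text
t 24.2 pos [618.8 151.7  49. ] q6 0.25 w 0.506 -> shift [173.1 -27.  -61.2] turn [0.  0.1 0. ]
```

send_rows:
  series: "0 0 -30 0 0 0; 0 0 -60 0 0 0; 30 -5 -61 0 0 0; 65 -10 -61 0 0 0; 100 -15 -61 0 0 0; 135 -21 -61 0 0 0; 160 -25 -61 0 0 0; 173 -27 -61 0 0 0"

```text
time_s: 25.05
tool_pos: [439.8, 148.3, 108.4]
ee_rot: [0.069, 0.998, -0.0, -0.002]
force: [0.4, 0.9, -1.6]
gripper_width: 0.507
grip_force: 41.3
```

send_rows:
  series: "0 0 10 0 0 0; 0 0 20 0 0 0; 0 0 25 0 0 0; 0 0 25 0 0 0; 0 0 25 0 0 0; 0 0 25 0 0 0; 0 0 25 0 0 0; 0 0 25 0 0 0"

```text
time_s: 25.85
tool_pos: [443.6, 148.6, 84.7]
ee_rot: [0.069, 0.998, 0.0, 0.0]
force: [0.4, -0.0, -2.4]
gripper_width: 0.505
grip_force: 41.3
```

Run:
```python
from m import *
go(443.6,148.7,52.5,82.1)
C=cam("wrist"); save(C,"w12.png")
```

```text
t 25.9 pos [443.6 148.6  84.7] q6 0.29 w 0.505 -> shift [ 0.   0.1 32.2] turn [0. 0. 0.]
```

View pics/w12.png

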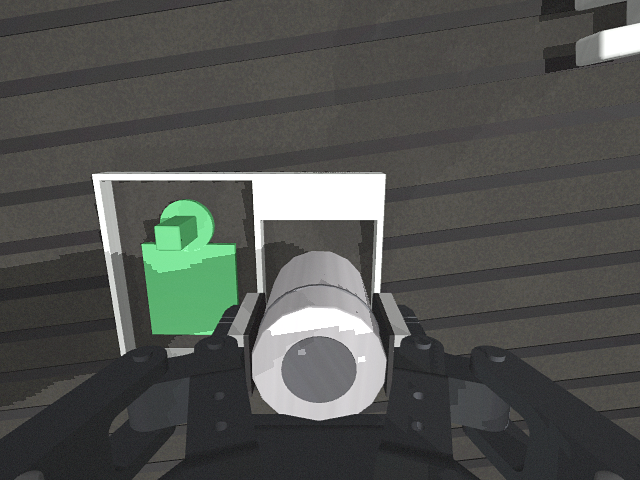

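The canister sits centred over the well, its centre column 319 against well edges 263 and 381. Lowering.

send_rows:
  series: "0 0 7 0 0 0; 0 0 14 0 0 0; 0 0 20 0 0 0; 0 0 25 0 0 0; 0 0 29 0 0 0; 0 0 31 0 0 0; 0 0 32 0 0 0; 0 0 32 0 0 0"

```text
time_s: 26.7
tool_pos: [443.3, 148.5, 52.4]
ee_rot: [0.069, 0.998, -0.0, 0.0]
force: [0.6, -0.1, -2.6]
gripper_width: 0.505
grip_force: 41.3
```

send_rows:
  series: "0 0 0.4 0 0 0; 0 0 0.8 0 0 0; 0 0 0.8 0 0 0; 0 0 0.8 0 0 0; 0 0 0.8 0 0 0; 0 0 0.8 0 0 0; 0 0 0.8 0 0 0; 0 0 0.8 0 0 0"

```text
time_s: 27.5
tool_pos: [443.6, 148.6, 52.0]
ee_rot: [0.069, 0.998, 0.0, 0.0]
force: [-1.7, -0.3, 5.1]
gripper_width: 0.508
grip_force: 41.8
```

Contact made, so I release and rise.

send_rows:
  series: "0 0 0 0 0 0; 0 0 0 0 0 0; 0 0 0 0 0 0; 0 0 0 0 0 0; 0 0 -15 0 0 0; 0 0 -40 0 0 0; 0 0 -80 0 0 0; 0 0 -120 0 0 0"
  fingers: 75

```text
time_s: 28.3
tool_pos: [442.5, 148.4, 172.3]
ee_rot: [0.069, 0.998, -0.0, -0.001]
force: [0.7, -0.1, 1.0]
gripper_width: 0.748
grip_force: 0.0
```

send_rows:
  series: "0 0 -30 0 0 0; 0 0 -60 0 0 0; 0 0 -60 0 0 0; 0 0 -60 0 0 0; 0 0 -60 0 0 0; 0 0 -60 0 0 0; 0 0 -60 0 0 0; 0 0 -60 0 0 0"

```text
time_s: 29.1
tool_pos: [442.9, 148.5, 230.9]
ee_rot: [0.069, 0.998, -0.0, -0.001]
force: [0.7, -0.6, -0.5]
gripper_width: 0.751
grip_force: 0.0
```

Run:
```python
from m import *
C=cam("wrist"); save(C,"w13.png")
for c in blobs(C[0],'green')[:1]: print(rect(C,c,7))
print(robot.observe()['force'])
```

```text
((433.23675537109375, 79.0531234741211), (50.223506927490234, 77.81204223632812), 81.9662857055664)
[-0.43215084 -0.64443118 -0.26009242]
```

View pics/w13.png

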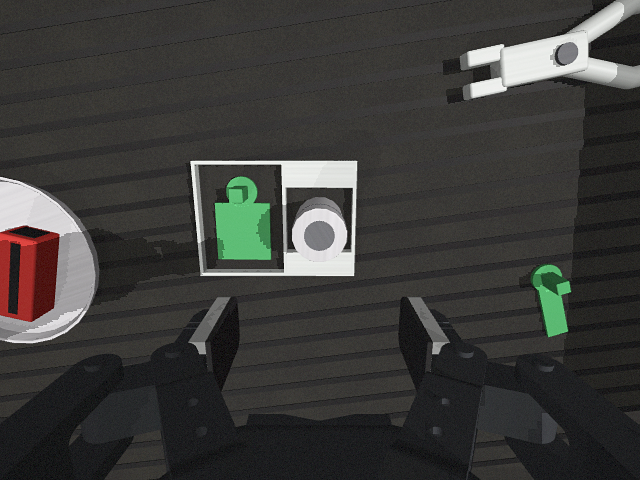

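The wide tag lies flat in the bay (243,225) and the canister stands upright in the well (320,235). The bystanders in view, the applicator (545,60) and narrow tag (550,300), look untouched.

```bash
python3 -c "
from rig import robot
print(robot.hand_in())"
```

```text
the job is handed in; nothing more can be done
None
```

Both kits are made up and the job is handed in at about 29 s of the 112 s: sleeve and round tag flat in the dish, wide tag flat in the bay, canister upright in the well, and everything released; the hand-in gave no verdict.

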